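# Change the forming block and try the jaw

## Task

Fit the round-topped forming block into the loose pocket of the bench fixture, its tab in the notch: lower it in rather than drop it, and shuffle it from side to side until it falls over the hidden keys and sits fully home, flush with the pocket walls, then let go of it. Then try the jaw: push the spring-centred valve lever over towards the fixture, nearly as far as it goes, hold it there for a good second and a half, and let it spring back upright. Leave the other, flat-topped block where it lies.

Things in the scene. Friction and masses are not known exactly. Their poses are not given: they have to be found in the camera images.
- block_centre (a point): Centre of the loose cream-white forming block to fit (0.5 kg, 82 mm tall; point 41 mm above its underside; z up, x points away from its tab). Base 90 (x) by 110 (y) by 26 mm tall; a tab 26 mm wide and 26 mm tall stands out 16 mm from the middle of its -x side. Two slots 13 mm wide, 10 mm deep run along x through the underside, middles at y = +-38 mm. Starts standing on the table.
- block_ridge (a point): Point on the same block's ridge, 56 mm above its underside, on the vertical line through block_centre, same axes. The ridge is the place to grip: 32 mm thick (y), 70 mm long (x), from 26 to 82 mm above the underside, its top rounded along x.
- otherblock_centre (a point): Centre of the other cream-white block, to be left alone: same base, but its tab is 70 mm wide (too wide for the notch) and its ridge is flat-topped, only 60 mm tall over all; point 30 mm above its underside.
- pocket (a point): Middle of the pocket floor in the fixed fixture, 12 mm above the table; z up, x from the notch towards the jaw. Pocket 96 (x) by 126 mm (y) inside; aluminium walls 16 mm thick, 26 mm high. Home: the block's underside is on this floor, block_centre 41 mm above this point, its base flush with the wall tops, its x along this x.
- key_area (a point): Same point, for the two fixed steel key strips on the pocket floor: along x, 10 mm wide, 8 mm high, 90 mm long, 76 mm between middles. As a pair they sit off-middle in the pocket's y by up to 6 mm either way, different each time and not reported. A block off the keys rests 8 mm proud; slid in y until its slots meet them it drops home by its own weight.
- notch (a point): Middle of the notch, at floor height: an open gap 42 mm wide in the pocket's -x wall, which takes the block's tab. 56 mm from the pocket's middle.
- jaw_face (a point): Foot of the face of the fixture's steel jaw at rest, 83 mm from the pocket's middle in +x: 56 mm wide, 42 to 78 mm above the table. An air cylinder lies behind it, up to 100 mm high. It moves with the lever, 40 mm towards the pocket at full tilt, above the walls, and does not reach the block.
- lever_handle (a point): Middle of the black upright handle of the hand valve: 26 mm diameter, 62 mm long, from 85 to 147 mm above the table; point 115 mm above the table, 75 mm above the hinge. Below it a fixed valve block 64 by 56 mm, 42 mm high, on a plate 100 by 90 mm. z along the lever, x along the hinge, y is the way to push it, towards the fixture.
- lever (a joint): Tilt of the valve lever (rad): 0 upright at rest, positive towards the fixture (lever_handle's y), stops at +-0.5. A spring of 1.5 N m/rad recentres it (10 N at the handle's middle for full tilt). Nearly as far as it goes means 0.35 or more.
Mind the look-alikes: they are no part of the job. Leave any green or red look-alike of the part that bears block_centre alone.

How it is judged (in metres and radians):
On the way, in this order (a step that is already met when the one before it is completed fails the run):
1. the round-topped block sits fully home in the pocket and has been let go (z of block_centre in the frame of pocket between 0.037 and 0.0445 m and horizontal distance between block_centre and pocket below 0.012 m and angle between block_centre's own z axis and vertical below 0.04 rad and angle between the x axis of block_centre and the x axis of pocket, either way round below 0.08 rad and contact force between the fingers and block below 0.3 N), for 0.3 s.
2. the valve lever is held over towards the fixture (0.35 rad or more) for 1 s (value of joint lever above 0.35 rad and z of block_centre in the frame of pocket between 0.037 and 0.0445 m and horizontal distance between block_centre and pocket below 0.012 m and angle between block_centre's own z axis and vertical below 0.04 rad and angle between the x axis of block_centre and the x axis of pocket, either way round below 0.08 rad), for 1 s.
At the end, for the whole second after the job is handed in: Round-topped block at rest and released, home in the pocket (within 3.5 mm of full depth and 12 mm of the middle, upright within 0.04 rad, square within 0.08 rad, tab in notch); lever within 0.06 rad of upright; other block within 30 mm of its start (all of step 1 and value of joint lever between -0.06 and 0.06 rad and linear speed of block below 0.01 m/s and distance of otherblock_centre from where it was at the start of the episode below 0.03 m); the robot touches nothing.
It fails at once if the block is dropped into the pocket (moves faster than 0.6 m/s when within 50 mm of its seat's height, over the pocket) (horizontal distance between block_centre and pocket below 0.04 m and z of block_centre in the frame of pocket below 0.091 m and linear speed of block above 0.6 m/s).
It fails at once if the other block is moved by more than 30 mm (distance of otherblock_centre from where it was at the start of the episode above 0.03 m).
It also fails if it takes over 64 s, if anything falls off the work surface, if the arm or the gripper's body presses on something with over 40 N, if the wrist force passes 120 N, or if a joint passes its speed limit or range.

## Robot

A 6-joint arm with a two-finger parallel gripper is mounted at the origin on the work surface. World frame = base frame: x ahead of the robot, y to its left, z up, the work surface at z = 0. Lengths are in m, angles in degrees, forces in N, time in s.
With the tool pointing down it reaches from about 0.4 to 0.825 m from the base axis. Payload 7 kg.
Tool frame: the origin (TCP) lies at the very end of the fingers, on their centre line; the grasp point (between the pads) lies 19 mm behind it (ctrl.grip_depth is the z of the grasp point in the tool frame, in m); z points along the fingers, y is the direction in which the jaws open and shut (so a half turn about z gives the same grasp; the last joint's range is limited). The gripper opens to 88 mm and grips with 3 to 60 N. Pads are 19 mm wide; open, the fingers measure 130 mm over their backs; the gripper's body (78 mm by 193 mm) begins 47 mm behind the grasp point.
Start: joints at [93.455, 20.546, 0.682, 0, -70.136, -16.507], TCP at [0.152, 0.658, 0.227] pointing down, gripper open.
Joint ranges: [-176.03, 176.03], [-82.01, 121.73], [-58.28, 71.71], [-173.87, 95.51], [-174.79, -0.11], [-173.66, 173.66]. Speed limits (degrees/s): [136.94, 136.94, 172.46, 180, 180, 180].

## Interface

Orientations are given as [roll, pitch, yaw] about the fixed x, y, z axes, in that order (R = Rz(yaw) Ry(pitch) Rx(roll)).
In Python, from plant import telemetry, snapshot, job, models, ctrl gives the robot as it stands.
- The arm moves only by the tool jog_arm, never from a script. Its argument "targets" is text: rows parted by semicolons, each of 7 numbers parted by spaces: the shift along the tool's x, y, z in m, then the turn, a rotation vector about the tool's x, y, z in degrees, then the gripper command: -1 is shut, 1 is fully open, values between are in proportion. A call has exactly 8 rows; each row is the pose to reach, as a shift and turn from the pose measured when the call began, along the tool's axes at that moment; what a row does not reach only later rows make up. A row lasts 1/8 s, in which the tool goes at most 62.5 mm and 10.7 degrees, less where a joint would pass 70% of its speed; a pose out of reach is approached as far as the arm can. A call with a gripper value outside its range is refused whole. The fingers move at their own pace and stop on an object; the grip force is fixed at half the most. Time passes only in rows, so rows that repeat a pose let the fingers close, or fill a call up. It gives the time, the measured TCP pose, the force and the opening at its end, in the units of the state.
- telemetry.get_obs(): the state, without advancing time (a new reading comes with each control period).
- snapshot(name): name is "side" or "top" or "wrist"; returns a dict with "img" (384x512x3 uint8, red, green, blue), "range_z" (384x512 float32, m along the optical axis (not along the pixel's ray), 0 where there is no reading), "intrinsics" (3x3 intrinsics, pixels), "k1" (the pictures are not rectified: a ray, as slopes to the right and down, at radius r is drawn at 1 + k1 r^2 times it, then the intrinsics apply), "R" (3x3) and "t" (3): a world point X has camera coordinates R X + t. Camera axes: x right, y down, z forward; pixel columns grow to the right and rows downward; lengths in m; the calibration is good to about 2 mm. A picture is of the moment at which its call begins.
- job.close_job(): hands the job in, once; it reports no verdict.
Trained networks look in a picture, given as the dict that the camera call returned (one of the last four; its "shot" number tells which), for a name from the list of things; names that differ only in an ending like _2 or _b are one class to them, and where a whole thing is asked for, a point or a joint stands for the part that bears it (a point fixed in the world has none). Each returns a list of dicts, best first, with "conf" (0 to 1); they miss things now and then, are a little off and sometimes report something else, mostly with a low value. They report only what shows in the picture. A call takes as long as a camera call. They do not tell look-alikes from the thing itself.
- models.cut_out(name, picture): "region" (384x512 bool, what is visible of it) and "uv" ([column, row] in pixels, amid what is visible of it).
- models.spot_point(name, picture): "uv" ([column, row] in pixels: a listed point, or the origin of a listed thing).
The state is a dict: "clock": time; "joint_pos": joint angles; "qvel": joint speeds; "tau": joint torques, N m; "tool_pos": TCP position; "orientation": TCP orientation; "force": force on the tool from outside, world axes, zero at the start; "moment": the same for the moment, N m; "opening": finger opening in m.
Only numpy, scipy, OpenCV 4.12 (cv2) and the standard library are available. Lean on these libraries where they do the work, as an engineer would, in place of code of your own. Each camera call takes 0.05 s, during which the arm holds its last target.

## Working session

There is one attempt and no reset: what is moved stays moved. The work goes in short steps, Python scripts to look and compute and a tool call to move; the robot and the scene stay as the last step left them, time stands still between calls to the robot, and variables do not carry over. Pictures are saved under pics/ and viewed, and the job is handed in when it is done.

Besides the shell and the picture viewer there is one more tool, called after "Emit:" as name(argument=value, ...) on one line, values as JSON. jog_arm: Moves the arm, as the interface text tells. Its arguments: {"type":"object","properties":{"targets":{"type":"string"}},"required":["targets"]}

```bash
ls; mkdir -p pics; cat > h.py <<'E'
import numpy as np, cv2
from plant import telemetry, snapshot, job, models, ctrl
def save(p,name): cv2.imwrite('pics/'+name+'.png', cv2.cvtColor(p['img'],cv2.COLOR_RGB2BGR))
def ray(p,uv):
    K=np.array(p['intrinsics']); k1=p['k1']
    d=np.array([(uv[0]-K[0,2])/K[0,0],(uv[1]-K[1,2])/K[1,1]]); s=d.copy()
    for _ in range(30): s=d/(1+k1*(s@s))
    return s
def at_z(p,uv,z):
    s=ray(p,uv); R=np.array(p['R']);t=np.array(p['t'])
    c=-R.T@t; d=R.T@np.array([s[0],s[1],1]); return c+d*(z-c[2])/d[2]
def at_depth(p,uv):
    u,v=int(round(uv[0])),int(round(uv[1])); z=p['range_z'][v,u]
    s=ray(p,uv); return np.array(p['R']).T@(np.array([s[0]*z,s[1]*z,z])-np.array(p['t']))
def cloud(p):
    K=np.array(p['intrinsics']); h,w=p['range_z'].shape
    u,v=np.meshgrid(np.arange(w),np.arange(h)); dx=(u-K[0,2])/K[0,0]; dy=(v-K[1,2])/K[1,1]
    sx,sy=dx.copy(),dy.copy()
    for _ in range(30):
        f=1+p['k1']*(sx*sx+sy*sy); sx=dx/f; sy=dy/f
    z=p['range_z']; C=np.stack([sx*z,sy*z,z],-1)
    W=(C-np.array(p['t']))@np.array(p['R']); W[z==0]=np.nan; return W
def proj(p,X):
    K=np.array(p['intrinsics']); c=np.array(p['R'])@X+np.array(p['t']); s=c[:2]/c[2]; s=s*(1+p['k1']*(s@s))
    return K[:2,:2]@s+K[:2,2]
E
python3 - <<'E'
from h import *
print(telemetry.get_obs())
for n in ['side','top','wrist']:
    p=snapshot(n); save(p,n+'0'); print(n,-np.array(p['R']).T@p['t'],p['k1'])
    for m in ['block_centre','block_ridge','otherblock_centre','pocket','notch','jaw_face','lever_handle']:
        print(m,[(np.round(d['uv'],1).tolist(),round(d['conf'],2)) for d in models.spot_point(m,p)][:4])
print(ctrl.grip_depth)
E
```

```text
pics
{'clock': 0.0, 'joint_pos': array([ 9.34530674e+01,  2.05926251e+01,  6.34514599e-01, -2.18407826e-02,
       -7.01356735e+01, -1.65076828e+01]), 'qvel': array([-0.05495077, -0.02936624,  0.00283137, -0.01368622,  0.03972727,
        0.04927442]), 'tau': array([ 5.16867863e-05, -5.82704008e+01,  2.93071014e+01,  6.99741930e+00,
        7.19486197e-03, -1.48699041e-04]), 'tool_pos': array([0.1523646 , 0.65707902, 0.22560947]), 'orientation': array([ 1.79904247e+02, -6.96563094e-03, -1.30620478e+01]), 'force': array([-0.39454031,  0.59821914, -0.32115386]), 'moment': array([0.02262519, 0.02418736, 0.00923017]), 'opening': 0.08791138567130909}
side [-0.24523401 -0.63175655  0.93983287] -0.15204546869369698
block_centre [([242.3, 140.3], 0.84), ([134.5, 162.2], 0.65), ([153.7, 195.9], 0.6)]
block_ridge [([134.1, 161.4], 0.95), ([153.1, 196.5], 0.91), ([241.3, 140.5], 0.85)]
otherblock_centre [([196.1, 169.2], 0.58)]
pocket [([272.4, 205.3], 0.77), ([191.8, 171.0], 0.36)]
notch [([259.0, 211.6], 0.56)]
jaw_face [([295.4, 192.1], 0.52)]
lever_handle [([374.1, 235.0], 0.6), ([272.3, 199.9], 0.33)]
top [0.18484067 0.04846732 1.43204308] -0.058434372917081936
block_centre [([182.3, 125.5], 0.81), ([132.7, 244.5], 0.79), ([198.0, 258.5], 0.62)]
block_ridge [([180.3, 124.8], 0.69), ([126.1, 241.7], 0.65), ([194.1, 257.6], 0.62)]
otherblock_centre [([178.2, 191.4], 0.97)]
pocket [([278.6, 163.8], 0.84)]
notch [([276.2, 183.5], 0.62)]
jaw_face [([279.2, 138.8], 0.8), ([179.5, 123.4], 0.24)]
lever_handle []
wrist [0.22216947 0.64088944 0.3851862 ] -0.04511936051427853
block_centre [([423.0, 26.7], 0.91)]
block_ridge [([433.4, 23.0], 0.94)]
otherblock_centre []
pocket []
notch []
jaw_face []
lever_handle []
-0.0188
```

View pics/side0.png

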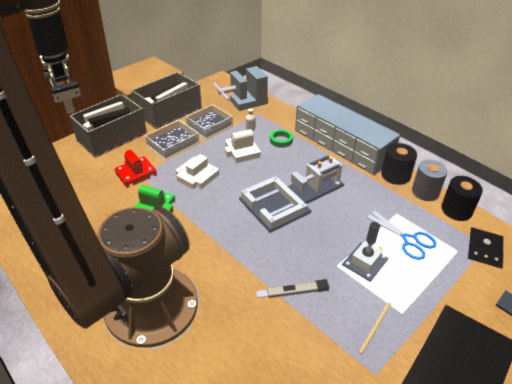

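View pics/top0.png

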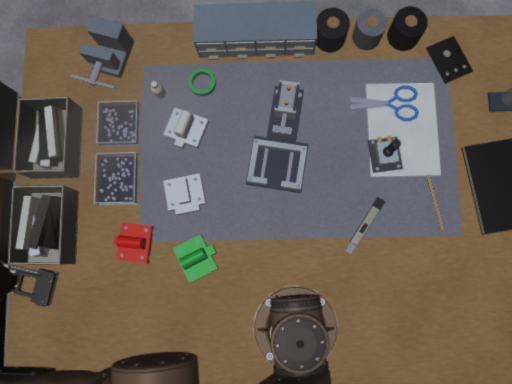

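View pics/wrist0.png

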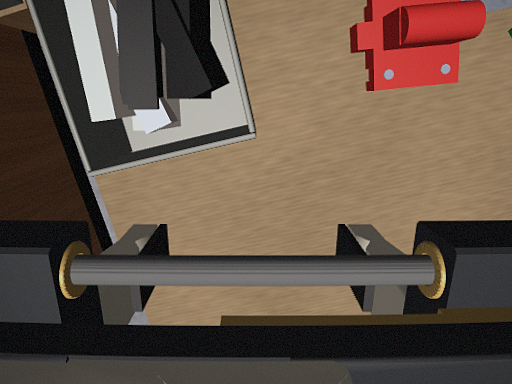

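The side and top views show the white round-topped block at top px (183,125), with its tab pointing down-left. The flat-topped block is at (183,192), the fixture at (278,164) with its notch at the bottom, and the lever at about (388,150). The red and green parts are look-alikes. Next I'll measure these from depth.

```bash
python3 - <<'E'
from h import *
p=snapshot('top'); np.savez('top0.npz',**{k:p[k] for k in ['img','range_z','intrinsics','k1','R','t']})
for nm,(x0,y0,x1,y1) in {'a':(150,90,320,215),'b':(350,110,440,190)}.items():
    im=cv2.resize(p['img'][y0:y1,x0:x1],None,fx=4.6 if nm=='a' else 7,fy=4.6 if nm=='a' else 7,interpolation=cv2.INTER_CUBIC); cv2.imwrite(f'pics/topcrop_{nm}.png',im[:,:,::-1])
W=cloud(p); Z=W[:,:,2]
np.set_printoptions(linewidth=250,precision=0,suppress=True)
print('block mm'); print(np.nan_to_num(Z[100:152:2,158:212:2]*1000).astype(int))
print('pocket'); print(np.nan_to_num(Z[132:196:2,240:314:2]*1000).astype(int))
for uv in [(183,125),(278,164),(388,150)]: print(uv, np.round(W[uv[1],uv[0]],3))
E
```

```text
block mm
[[-4  4  2  0 -4  0 -1 -1  2  3  2 -2 10  1  2 -1  5  1  0  0 -1  0  0  0  1 -3 -1]
 [ 0  4  0  0  1  5 -3  1  1  0 -3  3  1  0  4  0  4 -1 -3 -4  0  0 -1  1  2  1 -1]
 [ 2  0  3 -4  3 11 -1  4  0  2 -8 -2 -4  0  3  0  0  8 -6  5 -4 -1 -2  0  2 -2  0]
 [ 1  1 -4  0 -5  0  0  0  0  1  2 -6 -1  3  0 -2  4  0  0 -1 -7  1  2  0 -1  0  0]
 [-1 -5  0 -2  5 -1 -3 -3 21 26  4  3 -3  0  1  0 -2 -4  2  2 -2 -2  0  1 -3  2  1]
 [ 3 -5 -3 -4 -3  5  1 -1 22 27 19 27 81 79 -1  4  0 -3 -2 -1 -1  2  0  0  0 -4  2]
 [-3 -1  2  0 -1 -6 -4 21 25 33 24 23 82 78 81 79  0 -4  1  0  0  0  1 -1  2  1 -3]
 [ 0  0  0  2  0  0 -2 29 22 21 24 73 79 77 79 79 74 61 25 -4  0  0 -2  0  0  0  2]
 [-4  0 -6  2  1 -1 29 25 26 31 23 79 82 80 79 72 68 51 30 29 21  3 -2 -5  0 -4  0]
 [ 0  0 -1  3  3  0 24 20 25 20 25 78 78 78 82 73 67 42 21 23 27 21 27 22  1 -4  5]
 [ 2  0  1 -2  0 -6 24 24 25 23 72 79 78 75 79 69 60 38 26 23 23 25 21 27 25 -3  2]
 [ 1 -2  1  4 -2 22 27 24 28 26 81 81 83 77 71 71 48 28 24 29 25 27 25 30 28  3 -2]
 [ 2  2  0 -2 -5 24 28 25 21 73 79 82 80 76 75 55 39 29 22 27 26 19 31 25 21 -3  0]
[... 625 characters left out ...]
0 25 22 26 24 27 21 26 29 30  7  0 -1  4 -1 -2]
 [ 4 -1 -3  2 -2 -1  1 -2 26 24 27 24 27 13 29 22 26 24 23 23 25  2 -6  1  0 -1 -2]
 [ 0 -7 -2  0 -1 -2 -4 -3 18 20 28 26 22  9 -1  8 24 22 26 27 13 -2 -1  5 -3  1 -2]
 [-1 -5  1 -7  1  2  2 -3 -1  0  6 24 17 -3  0 -3 -4  0 15 28  4  0 -2 -6 -1 -5 -5]
 [ 2  0  3 -5  0  1  0  2  0 -1 -1 -2  3 -2  0 -1  2  1  1 -1  2  0  0  3  2 -1 -2]
 [ 0  4 -6  4  3  1  0 -1  0  0 -3 -1  0  4  4 -5  2 -1  0  3  0 -4 -4 -1  0  2  2]]
pocket
[[ 0  1  1 ...  4 -9  1]
 [ 5 -1  1 ... -3  0  1]
 [-1 -6  0 ...  3  1 -2]
 ...
 [ 0 -1  0 ...  0 -5  3]
 [ 0 -2  0 ... -2  1 -1]
 [ 0 -4  0 ... -5  1  0]]
(183, 125) [1. 0. 0.]
(278, 164) [0. 0. 0.]
(388, 150) [ 0. -0.  0.]
```

```bash
ls pics
```

```text
side0.png
top0.png
topcrop_a.png
topcrop_b.png
wrist0.png
```

View pics/topcrop_a.png

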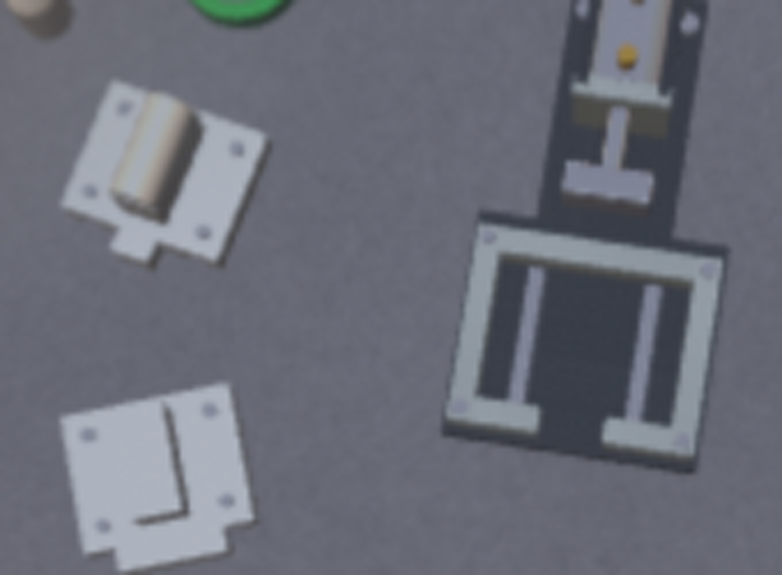

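View pics/topcrop_b.png

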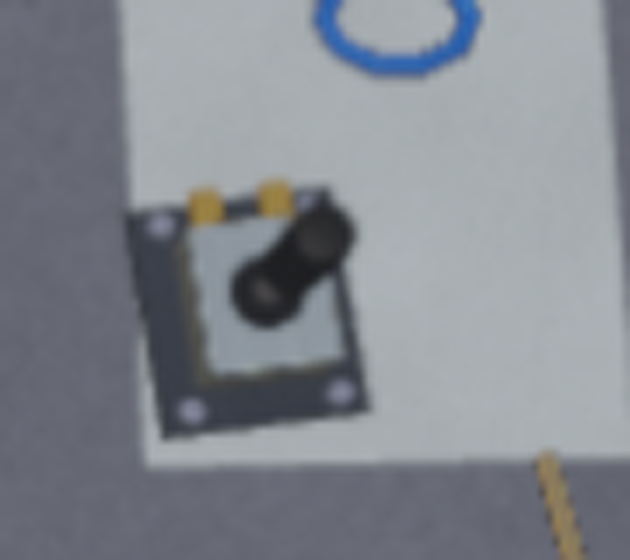

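```bash
cat > m.py <<'E'
from h import *
d=np.load('top0.npz'); p={k:d[k] for k in d.files}; p['k1']=float(p['k1'])
np.set_printoptions(precision=4,suppress=True)
def A(c): return [(c[0]+.5)/4.6-.5+150,(c[1]+.5)/4.6-.5+90]
def B(c): return [(c[0]+.5)/7-.5+350,(c[1]+.5)/7-.5+110]
blk=np.array([at_z(p,A(c),.026)[:2] for c in [(112,80),(269,134),(219,264),(62,207)]])
poc=np.array([at_z(p,A(c),.038)[:2] for c in [(480,211),(728,247),(696,456),(445,419)]])
oth=np.array([at_z(p,A(c),.026)[:2] for c in [(62,417),(228,383),(255,521),(84,553)]])
pla=np.array([at_z(p,B(c),.008)[:2] for c in [(128,212),(328,187),(371,410),(163,438)]])
for n,q in dict(blk=blk,poc=poc,oth=oth,pla=pla).items():
    print(n,'c',q.mean(0),'sides',[round(float(np.linalg.norm(q[i]-q[(i+1)%4])),4) for i in range(4)])
    ex=(q[0]+q[1]-q[2]-q[3]); ey=q[0]+q[3]-q[1]-q[2]
    print('  x dir',np.degrees(np.arctan2(ex[1],ex[0])),'y dir-90',np.degrees(np.arctan2(ey[1],ey[0]))-90)
for k in [(535,267),(518,402),(653,287),(634,420)]: print('key',at_z(p,A(k),.020)[:2])
print('handle top',at_z(p,B((323,235)),.147),'hub', at_z(p,B((267,290)),.085))
E
python3 m.py
cat > m2.py <<'E'
from m import *
W=cloud(p); Z=W[...,2]
# lever top: points 0.13..0.155 in region
def pts(x0,x1,y0,y1,z0,z1):
    r=W[y0:y1,x0:x1].reshape(-1,3); return r[(r[:,2]>z0)&(r[:,2]<z1)]
q=pts(350,440,110,190,.125,.16); print('handle pts',len(q),q.mean(0),np.ptp(q,0))
q=pts(155,215,95,155,.065,.095); print('ridge',len(q),q.mean(0))
q=pts(155,215,95,155,.015,.035); 
print('base', cv2.minAreaRect(q[:,:2].astype(np.float32)))
q=pts(240,320,135,195,.030,.048); 
print('walls',q.mean(0), cv2.minAreaRect(q[:,:2].astype(np.float32)))
E
python3 m2.py | tail -5
```

```text
blk c [0.5923 0.314 ] sides [0.1113, 0.0922, 0.111, 0.091]
  x dir -20.36671790374893 y dir-90 -21.15712086010329
poc c [0.4762 0.0413] sides [0.1604, 0.1366, 0.16, 0.137]
  x dir -10.11457899003509 y dir-90 -9.707688426533565
oth c [0.3962 0.3173] sides [0.109, 0.0912, 0.1108, 0.0894]
  x dir 10.586625120600994 y dir-90 10.05438329168247
pla c [ 0.4998 -0.281 ] sides [0.087, 0.0986, 0.0897, 0.0992]
  x dir 6.472853807391075 y dir-90 6.38871118027447
key [0.5238 0.074 ]
key [0.4354 0.0863]
key [ 0.5089 -0.0019]
key [0.4222 0.0124]
handle top [ 0.4985 -0.2797  0.147 ] hub [ 0.4913 -0.2715  0.085 ]
handle top [ 0.4985 -0.2797  0.147 ] hub [ 0.4913 -0.2715  0.085 ]
handle pts 79 [ 0.4991 -0.2794  0.1432] [0.0256 0.0223 0.0274]
ridge 261 [0.5922 0.3139 0.0775]
base ((0.6076827049255371, 0.34852516651153564), (0.1927807331085205, 0.11457537859678268), 59.338897705078125)
walls [0.4776 0.042  0.0372] ((0.48250189423561096, 0.04133002087473869), (0.15791352093219757, 0.14914236962795258), 79.90764617919922)
```

```bash
cat > ov.py <<'E'
from m import *
def fr(c,yaw): 
    a=np.radians(yaw); return lambda x,y,z: np.array([c[0]+x*np.cos(a)-y*np.sin(a),c[1]+x*np.sin(a)+y*np.cos(a),z])
def draw(p,lines,box,s,name,sharp=True):
    x0,y0,x1,y1=box
    im=cv2.resize(p['img'][y0:y1,x0:x1],None,fx=s,fy=s,interpolation=cv2.INTER_CUBIC)[:,:,::-1].copy()
    for P,col in lines:
        q=np.array([((proj(p,X)+.5-[x0,y0])*s-.5) for X in P])
        cv2.polylines(im,[np.round(q*16).astype(np.int32)],False,col,1,cv2.LINE_AA,4)
    cv2.imwrite('pics/'+name+'.png',im)
def rect(f,x0,x1,y0,y1,z): return [f(x0,y0,z),f(x1,y0,z),f(x1,y1,z),f(x0,y1,z),f(x0,y0,z)]
R_,G_,B_,Y_=(0,0,255),(0,255,0),(255,0,0),(0,255,255)
def pocket_lines(c,yaw,ko):
    f=fr(c,yaw)
    L=[(rect(f,-.064,.064,-.079,.079,.038),R_),(rect(f,-.048,.048,-.063,.063,.038),R_),
       ([f(-.048,-.021,.038),f(-.064,-.021,.038)],Y_),([f(-.048,.021,.038),f(-.064,.021,.038)],Y_)]
    for k in (-.038,.038): L.append((rect(f,-.045,.045,ko+k-.005,ko+k+.005,.020),G_))
    L.append((rect(f,.083,.084,-.028,.028,.078),G_))
    return L
def block_lines(c,yaw,z=0):
    f=fr(c,yaw)
    return [(rect(f,-.045,.045,-.055,.055,.026+z),R_),(rect(f,-.061,-.045,-.013,.013,.026+z),Y_),(rect(f,-.035,.035,-.016,.016,.066+z),G_)]
E
cat > o1.py <<'E'
from ov import *
draw(p,pocket_lines((.4790,.0405),-9.9,0.0),(238,125,318,195),9,'ovp1')
draw(p,block_lines((.5922,.314),-20.8),(150,95,220,155),9,'ovb1')
E
python3 o1.py >/dev/null
```

```text
(no output)
```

View pics/ovp1.png

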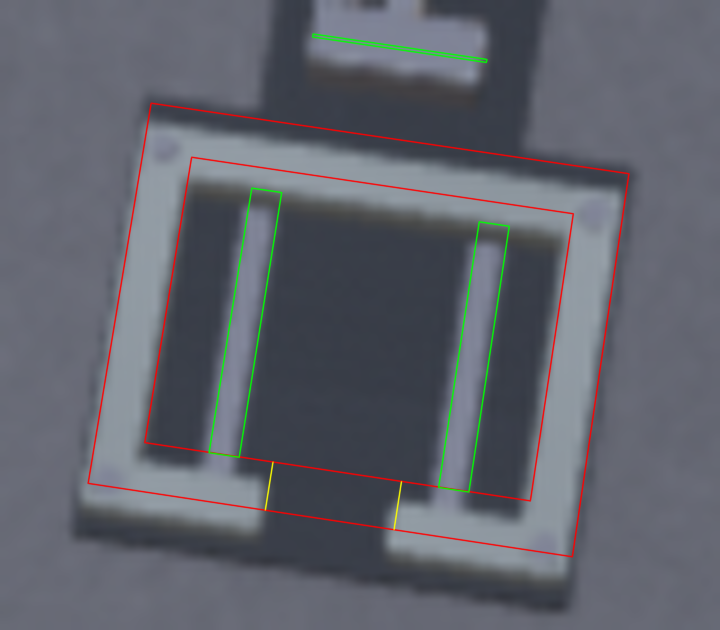

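View pics/ovb1.png

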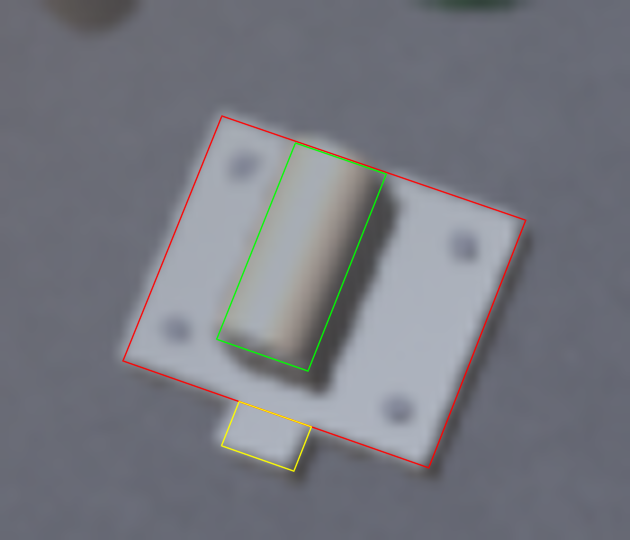

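```bash
cat > o2.py <<'E'
from ov import *
draw(p,pocket_lines((.4730,.0410),-11,0.002),(238,125,318,195),9,'ovp2')
draw(p,block_lines((.5922,.3145),-21.2),(150,95,220,155),9,'ovb2')
E
python3 o2.py >/dev/null
```

```text
(no output)
```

View pics/ovp2.png

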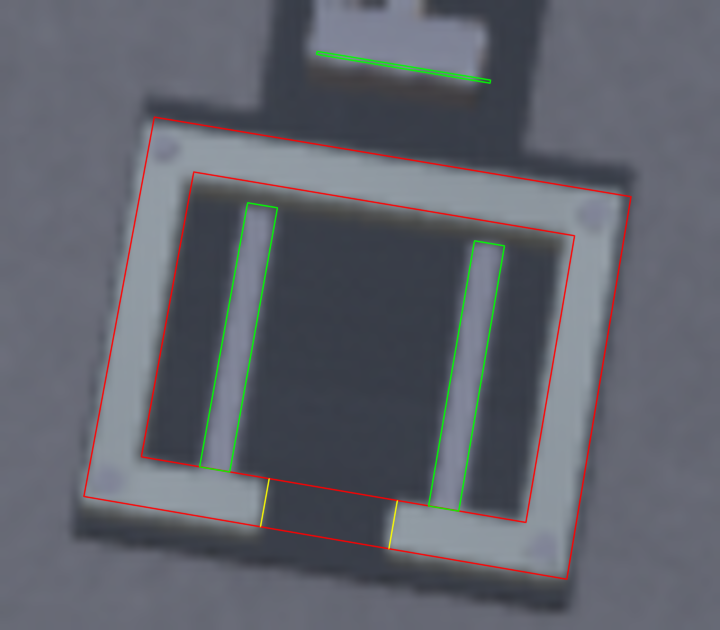

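```bash
cat > rel.py <<'E'
from h import *
from scipy.spatial.transform import Rotation as Ro
def rel(pos,yaw,rpy=None):
    o=telemetry.get_obs(); R0=Ro.from_euler('xyz',o['orientation'],degrees=True)
    Rt=Ro.from_euler('xyz',[180,0,yaw] if rpy is None else rpy,degrees=True)
    d=R0.inv().apply(np.array(pos)-o['tool_pos']); rv=(R0.inv()*Rt).as_rotvec(degrees=True)
    print('t',round(o['clock'],2),'pos',np.round(o['tool_pos'],4),'rpy',np.round(o['orientation'],2),'F',np.round(o['force'],2),'open',round(o['opening'],4))
    print('  -> shift',np.round(d,4),'turn',np.round(rv,2))
E
python3 -c "
from rel import *
rel([.592,.314,.20],-21.2); rel([.592,.314,.11],-21.2)"
```

```text
t 1.25 pos [0.1525 0.6575 0.2266] rpy [-180.     -0.    -13.05] F [-0.68 -0.83  0.3 ] open 0.0878
  -> shift [0.5058 0.2354 0.0266] turn [-0.   -0.    8.15]
t 1.25 pos [0.1525 0.6575 0.2266] rpy [-180.     -0.    -13.05] F [-0.68 -0.83  0.3 ] open 0.0878
  -> shift [0.5058 0.2354 0.1166] turn [-0.   -0.    8.15]
```

Emit:
jog_arm(targets="0.03 0.014 0 0 0 0 1; 0.08 0.037 0 0 0 1 1; 0.13 0.06 0 0 0 2 1; 0.18 0.084 0 0 0 3 1; 0.23 0.107 0 0 0 4 1; 0.28 0.13 0 0 0 5 1; 0.33 0.153 0.005 0 0 6 1; 0.37 0.172 0.01 0 0 7 1")

```text
clock: 2.25
tool_pos: [0.4756, 0.405, 0.2167]
orientation: [-180.0, -0.0, -20.1]
force: [0.6, 1.2, 0.1]
opening: 0.0881
```

```bash
python3 -c "
from rel import *
rel([.592,.314,.13],-21.2)"
```

```text
t 2.25 pos [0.4756 0.405  0.2167] rpy [-1.7997e+02 -1.0000e-02 -2.0120e+01] F [0.63 1.16 0.07] open 0.0881
  -> shift [0.1406 0.0455 0.0867] turn [-0.03 -0.01  1.08]
```

Emit:
jog_arm(targets="0.04 0.013 0.01 0 0 0 1; 0.08 0.026 0.025 0 0 1 1; 0.115 0.037 0.045 0 0 1.1 1; 0.135 0.044 0.065 0 0 1.1 1; 0.1405 0.0455 0.08 0 0 1.1 1; 0.1405 0.0455 0.0865 0 0 1.1 1; 0.1405 0.0455 0.0865 0 0 1.1 1; 0.1405 0.0455 0.0865 0 0 1.1 1")

```text
clock: 3.25
tool_pos: [0.5917, 0.315, 0.1312]
orientation: [-179.9, -0.1, -21.1]
force: [0.2, -0.1, 1.1]
opening: 0.0875
```

```bash
python3 - <<'E'
from ov import *
from rel import *
p=snapshot('wrist'); 
draw(p,block_lines((.592,.314),-21.2),(0,0,512,384),1.5,'wr1')
rel([.592,.314,.037],-21.2)
print([(d['uv'],d['conf'],at_z(p,d['uv'],.056)) for d in models.spot_point('block_ridge',p)])
E
```

```text
blk c [0.5923 0.314 ] sides [0.1113, 0.0922, 0.111, 0.091]
  x dir -20.36671790374893 y dir-90 -21.15712086010329
poc c [0.4762 0.0413] sides [0.1604, 0.1366, 0.16, 0.137]
  x dir -10.11457899003509 y dir-90 -9.707688426533565
oth c [0.3962 0.3173] sides [0.109, 0.0912, 0.1108, 0.0894]
  x dir 10.586625120600994 y dir-90 10.05438329168247
pla c [ 0.4998 -0.281 ] sides [0.087, 0.0986, 0.0897, 0.0992]
  x dir 6.472853807391075 y dir-90 6.38871118027447
key [0.5238 0.074 ]
key [0.4354 0.0863]
key [ 0.5089 -0.0019]
key [0.4222 0.0124]
handle top [ 0.4985 -0.2797  0.147 ] hub [ 0.4913 -0.2715  0.085 ]
t 3.3 pos [0.5918 0.3149 0.1312] rpy [-179.89   -0.05  -21.15] F [0.21 0.56 1.16] open 0.0881
  -> shift [0.0004 0.001  0.0942] turn [-0.11 -0.05  0.05]
[([250.1, 193.1], 0.85, array([0.5947, 0.315 , 0.056 ]))]
```

View pics/wr1.png

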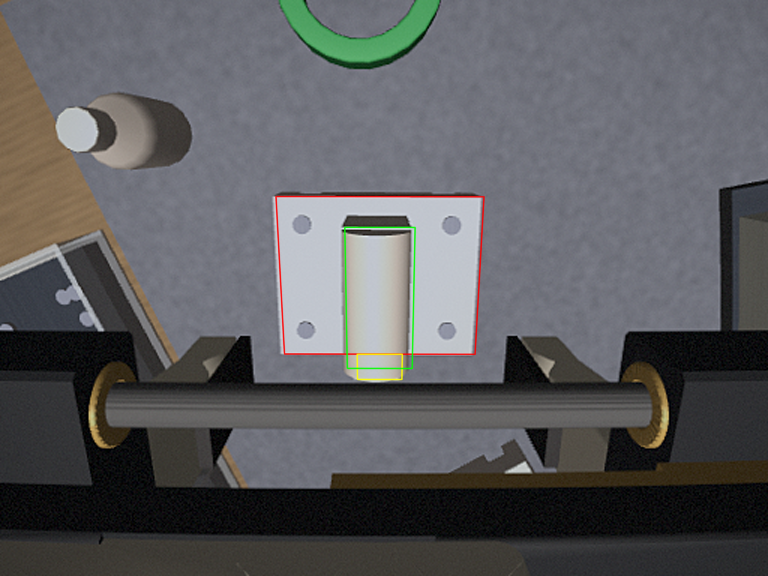

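The wrist view confirms it: the projected base outline lands on the block, with the ridge centred at about px (378,300) of the enlarged view, between the fingers. I'll descend and grip.

Emit:
jog_arm(targets="0 0 0.02 0 0 0 1; 0 0 0.05 0 0 0 1; 0 0 0.075 0 0 0 1; 0 0 0.088 0 0 0 1; 0 0 0.094 0 0 0 1; 0 0 0.094 0 0 0 1; 0 0 0.094 0 0 0 -1; 0 0 0.094 0 0 0 -1")

```text
clock: 4.35
tool_pos: [0.5923, 0.3152, 0.038]
orientation: [-179.8, -0.1, -21.2]
force: [-0.4, 0.7, -0.2]
opening: 0.073
```

Emit:
jog_arm(targets="0 0 0 0 0 0 -1; 0 0 0 0 0 0 -1; 0 0 0 0 0 0 -1; 0 0 0 0 0 0 -1; 0 0 -0.005 0 0 0 -1; 0 0 -0.015 0 0 0 -1; 0 0 -0.035 0 0 0 -1; 0 0 -0.06 0 0 0 -1")

```text
clock: 5.35
tool_pos: [0.5916, 0.3147, 0.0983]
orientation: [-179.9, -0.0, -21.2]
force: [0.6, 0.1, -4.8]
opening: 0.0321
```

```bash
python3 -c "
from rel import *
rel([.4725,.041,.14],-10.4)
rel([.592,.314,.037],-21.2)"
```

```text
t 5.35 pos [0.5916 0.3147 0.0983] rpy [-1.7991e+02 -4.0000e-02 -2.1170e+01] F [ 0.65  0.07 -4.81] open 0.0321
  -> shift [-0.0122  0.2982 -0.0422] turn [ -0.08  -0.04 -10.77]
t 5.35 pos [0.5916 0.3147 0.0983] rpy [-1.7991e+02 -4.0000e-02 -2.1170e+01] F [ 0.65  0.07 -4.81] open 0.0321
  -> shift [0.0006 0.0006 0.0613] turn [-0.09 -0.04  0.03]
```

Emit:
jog_arm(targets="0 0.015 -0.01 0 0 0 -1; -0.002 0.05 -0.025 0 0 -1 -1; -0.004 0.095 -0.035 0 0 -3 -1; -0.006 0.14 -0.042 0 0 -5 -1; -0.008 0.185 -0.042 0 0 -7 -1; -0.01 0.23 -0.042 0 0 -9 -1; -0.012 0.265 -0.042 0 0 -10.8 -1; -0.012 0.285 -0.042 0 0 -10.8 -1")

```text
clock: 6.35
tool_pos: [0.4755, 0.051, 0.1397]
orientation: [-179.9, -0.0, -10.4]
force: [0.1, -0.0, -5.5]
opening: 0.0319
```

```bash
python3 -c "
from rel import *
rel([.4729,.043,.14],-10.4)"
```

```text
t 6.35 pos [0.4755 0.051  0.1397] rpy [-1.7993e+02 -1.0000e-02 -1.0450e+01] F [ 0.12 -0.04 -5.53] open 0.0319
  -> shift [-0.0011  0.0084 -0.0003] turn [-0.07 -0.01 -0.05]
```

Emit:
jog_arm(targets="-0.0005 0.005 0 0 0 0 -1; -0.001 0.0085 0.01 0 0 0 -1; -0.001 0.0085 0.02 0 0 0 -1; -0.001 0.0085 0.03 0 0 0 -1; -0.001 0.0085 0.03 0 0 0 -1; -0.001 0.0085 0.03 0 0 0 -1; -0.001 0.0085 0.03 0 0 0 -1; -0.001 0.0085 0.03 0 0 0 -1")

```text
clock: 7.35
tool_pos: [0.4732, 0.043, 0.11]
orientation: [-179.9, -0.0, -10.4]
force: [0.0, 0.0, -4.1]
opening: 0.032
```

```bash
cat > look.py <<'E'
import sys
from ov import *
from rel import *
n=sys.argv[1]
o=telemetry.get_obs(); tp=o['tool_pos']; bz=tp[2]-.037
pw=snapshot('wrist'); pt=snapshot('top'); ps=snapshot('side')
L=pocket_lines((.4725,.041),-10.4,.002)+[(a,(255,0,255)) for a,c in block_lines(tp[:2],o['orientation'][2],bz)]
draw(pw,L,(0,0,512,384),1.5,'w_'+n); draw(pt,L,(238,125,318,195),9,'t_'+n); draw(ps,L,(225,150,345,240),6.5,'s_'+n)
rel([.4729,.043,.049],-10.4)
E
python3 look.py a | tail -2
```

```text
t 7.5 pos [0.473  0.0429 0.1099] rpy [-179.91   -0.02  -10.45] F [-0.6  -0.02 -4.59] open 0.0316
  -> shift [-0.0002  0.      0.0609] turn [-0.09 -0.02 -0.05]
```

View pics/w_a.png

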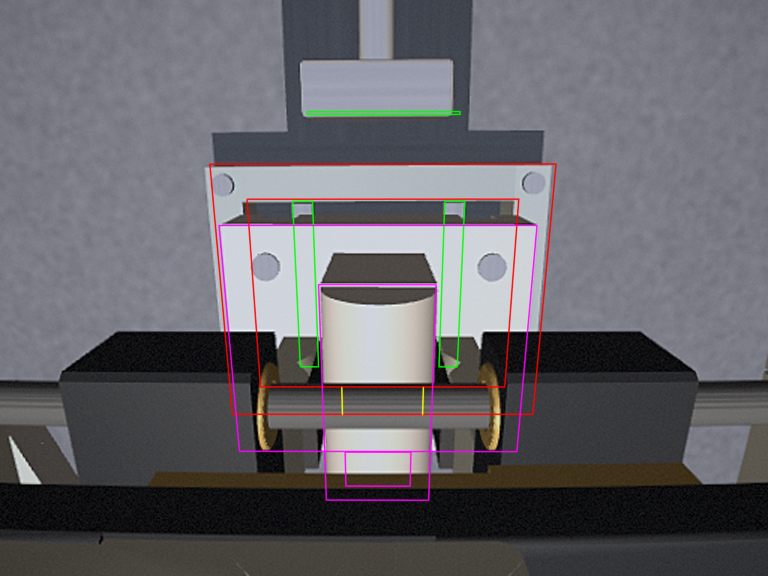

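View pics/t_a.png

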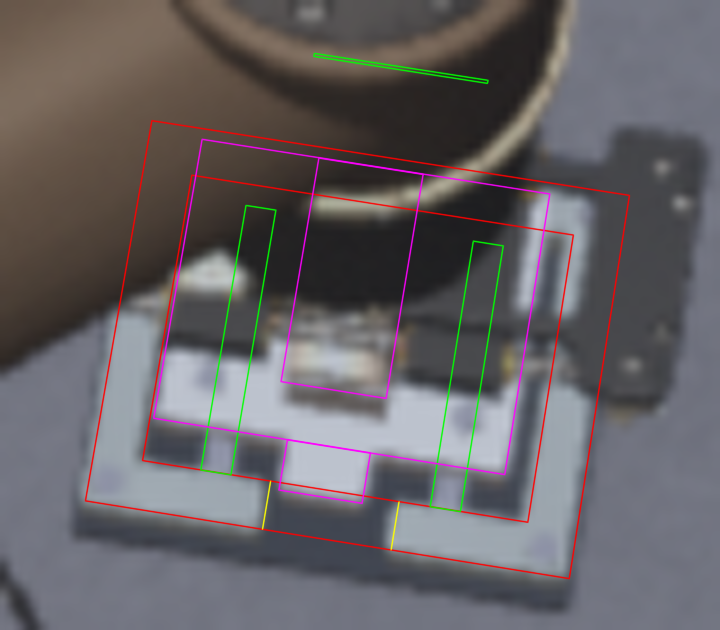

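View pics/s_a.png

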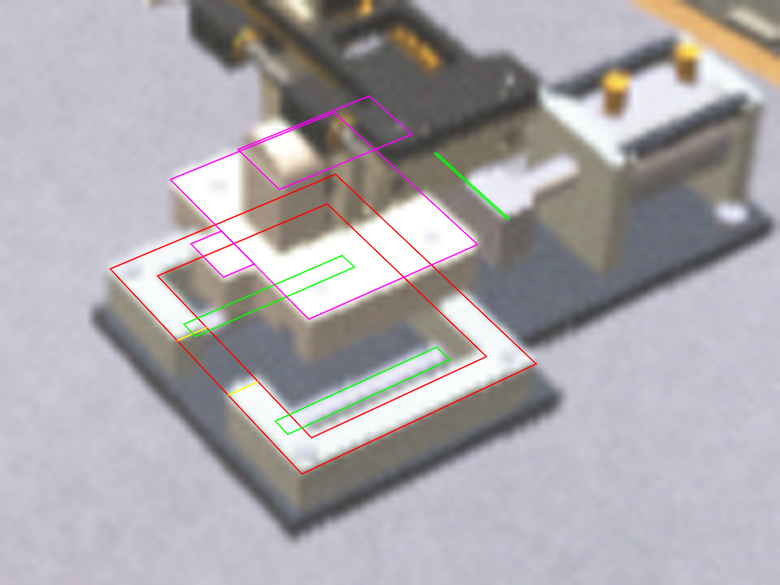

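```bash
python3 - <<'E'
from h import *
p=snapshot('wrist'); np.savez('wr2.npz',**{k:p[k] for k in ['img','range_z','intrinsics','k1','R','t']})
x0,y0,x1,y1=130,100,380,240
im=cv2.resize(p['img'][y0:y1,x0:x1],None,fx=3.2,fy=3.2,interpolation=cv2.INTER_CUBIC)
im=np.clip(im.astype(float)*1.0,0,255).astype(np.uint8)
im=(255*(im/255.)**.6).astype(np.uint8)
cv2.imwrite('pics/wz.png',im[:,:,::-1])
E
```

```text
(no output)
```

View pics/wz.png

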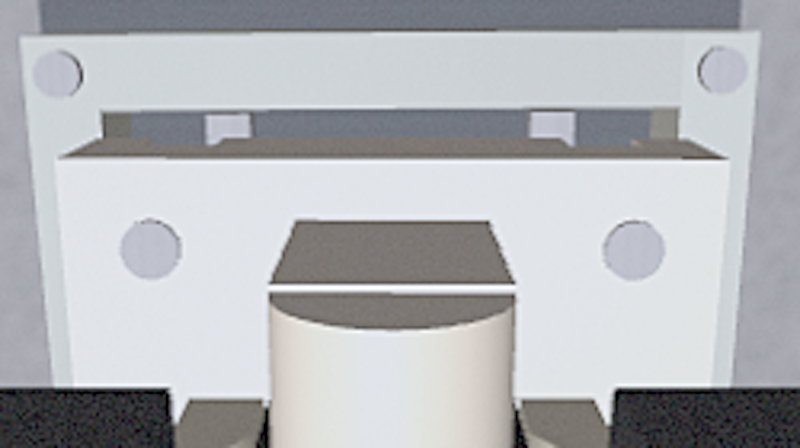

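```bash
python3 - <<'E'
from rel import *
d=np.load('wr2.npz'); p={k:d[k] for k in d.files}; p['k1']=float(p['k1'])
o=telemetry.get_obs(); tp=o['tool_pos']; a=np.radians(-10.45); e=np.array([np.cos(a),np.sin(a)]); f=np.array([-np.sin(a),np.cos(a)])
def A(c,z): 
    X=at_z(p,[(c[0]+.5)/3.2-.5+130,(c[1]+.5)/3.2-.5+100],z); r=X[:2]-tp[:2]; print(c,z,X[:2].round(4),'rel TCP x,y mm',(1000*r@e).round(1),(1000*r@f).round(1))
print('block');A((57,157),tp[2]-.037+.026);A((728,157),tp[2]-.037+.026);A((268,286),tp[2]-.037+.07)
print('walls in');A((101,110),.038);A((679,107),.038)
print('walls out');A((21,34),.038);A((760,31),.038)
print('keys z.02');
for u in (205,253,529,575): A((u,125),.020)
print('jaw: whole px 301/1.5,116/1.5')
E
```

```text
block
(57, 157) 0.09888035195176645 [0.5276 0.0877] rel TCP x,y mm 45.6 54.0
(728, 157) 0.09888035195176645 [ 0.508  -0.0192] rel TCP x,y mm 45.6 -54.8
(268, 286) 0.14288035195176646 [0.5114 0.051 ] rel TCP x,y mm 36.3 14.9
walls in
(101, 110) 0.038 [0.5302 0.0965] rel TCP x,y mm 46.5 63.1
(679, 107) 0.038 [ 0.5081 -0.0272] rel TCP x,y mm 47.2 -62.6
walls out
(21, 34) 0.038 [0.5491 0.1094] rel TCP x,y mm 62.8 79.2
(760, 31) 0.038 [ 0.5211 -0.0462] rel TCP x,y mm 63.4 -78.9
keys z.02
(205, 125) 0.02 [0.5212 0.0785] rel TCP x,y mm 41.0 43.7
(253, 125) 0.02 [0.5192 0.0673] rel TCP x,y mm 41.0 32.4
(529, 125) 0.02 [0.5074 0.0036] rel TCP x,y mm 41.0 -32.4
(575, 125) 0.02 [ 0.5055 -0.007 ] rel TCP x,y mm 41.0 -43.2
jaw: whole px 301/1.5,116/1.5
```

The wrist view shows both key ends (zoomed px 205–253 and 529–575) centred within 0.5 mm of the block's middle. The pocket is about 1.6 mm further toward -x, so I'll shift by that and lower.

Emit:
jog_arm(targets="-0.0016 -0.0005 0.005 0 0 -0.3 -1; -0.0016 -0.0005 0.015 0 0 -0.3 -1; -0.0016 -0.0005 0.028 0 0 -0.3 -1; -0.0016 -0.0005 0.038 0 0 -0.3 -1; -0.0016 -0.0005 0.045 0 0 -0.3 -1; -0.0016 -0.0005 0.048 0 0 -0.3 -1; -0.0016 -0.0005 0.05 0 0 -0.3 -1; -0.0016 -0.0005 0.05 0 0 -0.3 -1")

```text
clock: 8.55
tool_pos: [0.4717, 0.0438, 0.06]
orientation: [-179.9, -0.0, -10.1]
force: [0.6, 0.5, -4.2]
opening: 0.0316
```

```bash
python3 -c "
from rel import *
rel([.4714,.0436,.049],-10.15)"
```

```text
t 8.55 pos [0.4717 0.0438 0.06  ] rpy [-1.7991e+02 -3.0000e-02 -1.0140e+01] F [ 0.61  0.48 -4.24] open 0.0316
  -> shift [-0.0003  0.0003  0.011 ] turn [-0.09 -0.03  0.01]
```

Emit:
jog_arm(targets="0 0 0.001 0 0 0 -1; 0 0 0.002 0 0 0 -1; 0 0 0.003 0 0 0 -1; 0 0 0.004 0 0 0 -1; 0 0 0.005 0 0 0 -1; 0 0 0.006 0 0 0 -1; 0 0 0.007 0 0 0 -1; 0 0 0.007 0 0 0 -1")

```text
clock: 9.55
tool_pos: [0.4716, 0.0438, 0.0529]
orientation: [-179.9, -0.0, -10.1]
force: [-0.3, -0.5, -5.0]
opening: 0.0318
```

Emit:
jog_arm(targets="0 0 0.001 0 0 0 -1; 0 0 0.002 0 0 0 -1; 0 0 0.003 0 0 0 -1; 0 0 0.0035 0 0 0 -1; 0 0 0.004 0 0 0 -1; 0 0 0.0045 0 0 0 -1; 0 0 0.0045 0 0 0 -1; 0 0 0.0045 0 0 0 -1")

```text
clock: 10.55
tool_pos: [0.4717, 0.0438, 0.0499]
orientation: [-179.9, -0.1, -10.1]
force: [-9.9, 1.5, 18.2]
opening: 0.032
```

```bash
python3 look.py c | tail -2
```

```text
t 10.7 pos [0.4716 0.0438 0.0499] rpy [-179.91   -0.05  -10.12] F [-9.33  1.72 17.95] open 0.0321
  -> shift [0.0014 0.0005 0.0009] turn [-0.09 -0.05  0.28]
```

View pics/w_c.png

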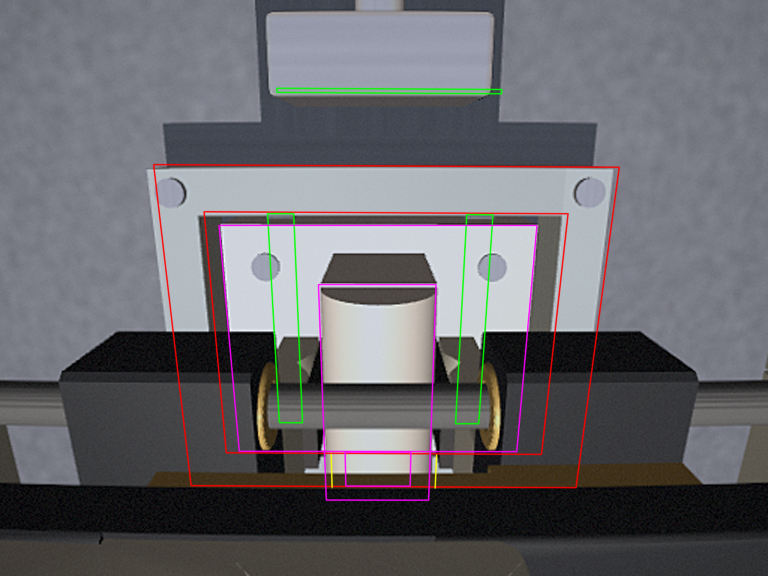

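View pics/s_c.png

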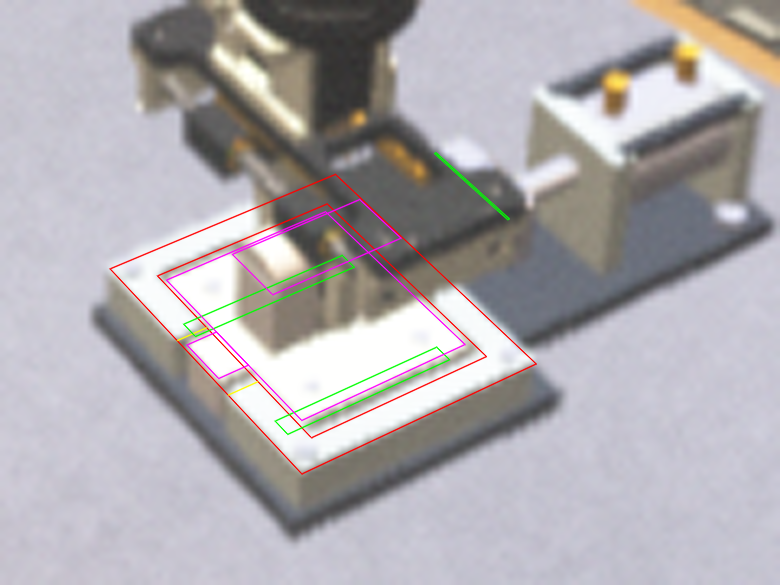

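Contact force rose at TCP z = 0.0499, which matches home (sitting proud would be about 0.0575). In the side view the base looks flush with the walls. I'll unload a little and open partly.

Emit:
jog_arm(targets="0 0 0 0 0 0 -1; 0 0 0 0 0 0 0.3; 0 0 0 0 0 0 0.3; 0 0 0 0 0 0 0.3; 0 0 0 0 0 0 0.3; 0 0 0 0 0 0 0.3; 0 0 -0.005 0 0 0 0.3; 0 0 -0.015 0 0 0 0.3")

```text
clock: 11.7
tool_pos: [0.4714, 0.0437, 0.0652]
orientation: [-179.9, -0.0, -10.1]
force: [0.4, 0.2, -0.4]
opening: 0.0568
```

Emit:
jog_arm(targets="0 0 -0.02 0 0 0 0.3; 0 0 -0.05 0 0 0 0.3; -0.02 0 -0.08 0 0 0 0.3; -0.06 0 -0.1 0 0 0 0.3; -0.1 0 -0.11 0 0 0 0.3; -0.1 0 -0.11 0 0 0 0.3; -0.1 0 -0.11 0 0 0 0.3; -0.1 0 -0.11 0 0 0 0.3")

```text
clock: 12.7
tool_pos: [0.3734, 0.0611, 0.1752]
orientation: [-180.0, -0.0, -10.1]
force: [1.1, 0.7, -0.6]
opening: 0.0568
```

```bash
cat > chk.py <<'E'
import sys
from ov import *
from rel import *
n=sys.argv[1]
L=pocket_lines((.4725,.041),-10.4,.0)
for cam,box,s in [('wrist',(0,0,512,384),1.5),('top',(238,125,318,195),9),('side',(225,150,345,240),6.5)]:
    q=snapshot(cam); draw(q,L,box,s,cam[0]+'_'+n)
    W=cloud(q)[...].reshape(-1,3); a=np.radians(-10.2); r=W[:,:2]-[.4716,.0430]; x=r@[np.cos(a),np.sin(a)]; y=r@[-np.sin(a),np.cos(a)]
    w=W[:,2]
    for nm,m in dict(walls=(abs(y)>.066)&(abs(y)<.076)&(abs(x)<.06),base=(abs(y)>.022)&(abs(y)<.05)&(abs(x)<.04),ridge=(abs(y)<.003)&(abs(x)<.03)).items():
        z=w[m&(w<.2)]; print(cam,nm,len(z),np.round(1000*np.median(z),1) if len(z) else None)
rel([.4729,.043,.049],-10.4)
E
python3 chk.py d | tail -11
```

```text
wrist walls 3127 38.5
wrist base 6589 38.5
wrist ridge 780 94.2
top walls 105 37.9
top base 0 None
top ridge 0 None
side walls 203 37.2
side base 217 37.6
side ridge 30 92.6
t 12.85 pos [0.3732 0.0609 0.1748] rpy [180.     0.03 -10.16] F [-0.2  -0.02  0.04] open 0.0572
  -> shift [0.1014 0.     0.1258] turn [0.   0.03 0.24]
```

View pics/w_d.png

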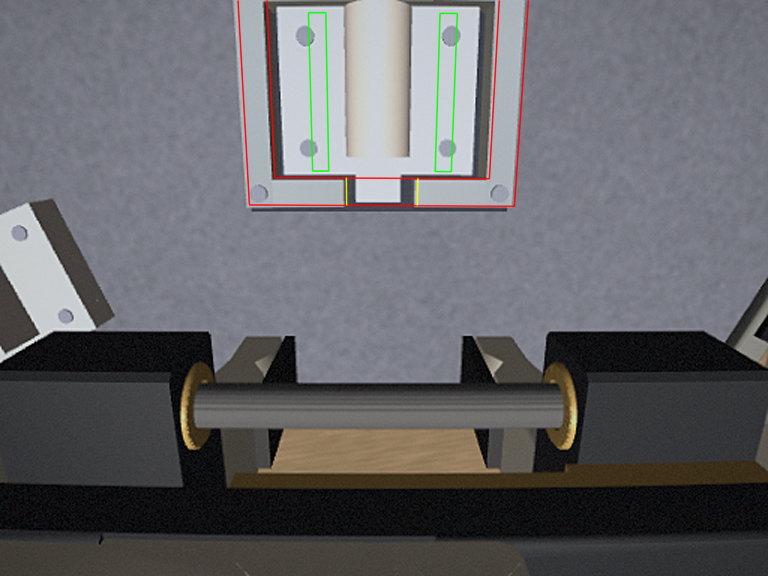

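View pics/s_d.png

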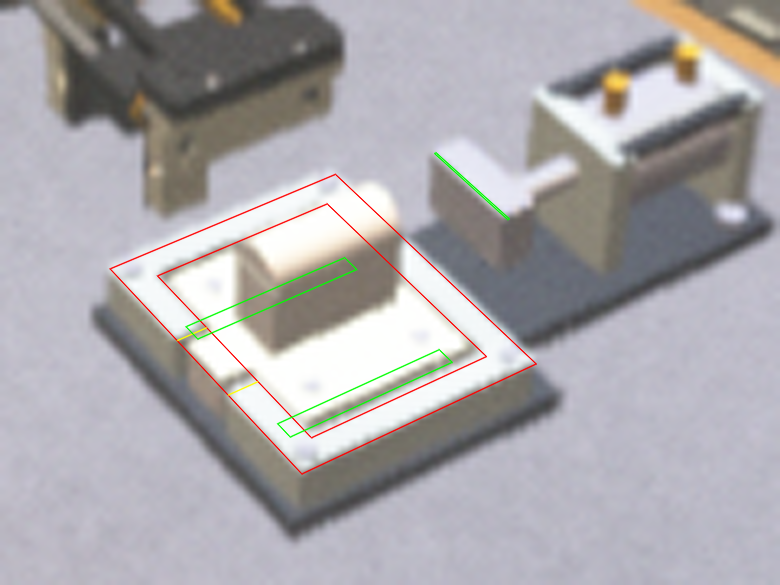

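View pics/t_d.png

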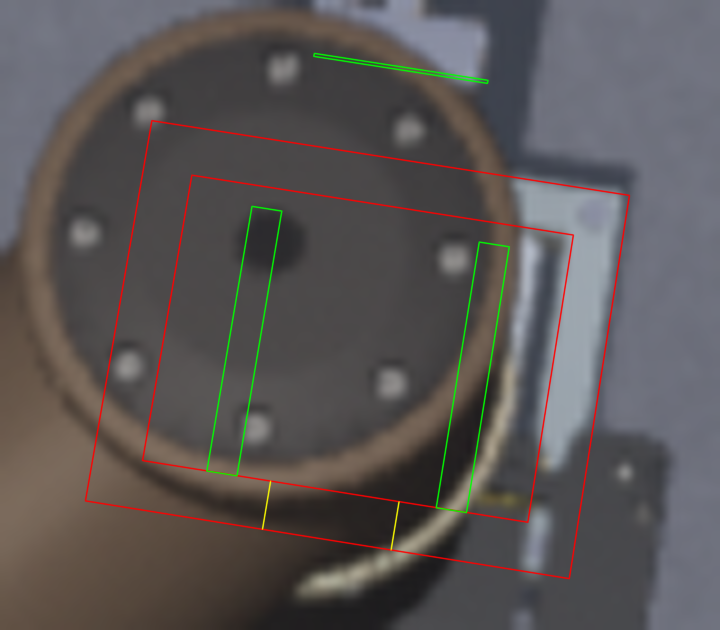

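The block is home: base and wall tops both read 38.5 mm in depth, the ridge top is at 94 mm, and the tab is in the notch (about px (378,190) in the wrist view). Next is the lever.

```bash
python3 -c "
from rel import *
rel([.46,-.05,.2],0); rel([.5055,-.339,.2],6.4)"
```

```text
t 12.85 pos [0.3732 0.0609 0.1748] rpy [ 1.800e+02  3.000e-02 -1.016e+01] F [-0.2  -0.02  0.04] open 0.0572
  -> shift [ 0.105   0.0938 -0.0252] turn [ -0.     0.03 -10.16]
t 12.85 pos [0.3732 0.0609 0.1748] rpy [ 1.800e+02  3.000e-02 -1.016e+01] F [-0.2  -0.02  0.04] open 0.0572
  -> shift [ 0.2008  0.3703 -0.0253] turn [ -0.     0.03 -16.56]
```

Emit:
jog_arm(targets="0.03 0.015 -0.02 0 0 -1 -1; 0.07 0.05 -0.025 0 0 -4 -1; 0.1 0.09 -0.025 0 0 -7 -1; 0.12 0.135 -0.025 0 0 -9 -1; 0.138 0.18 -0.025 0 0 -11 -1; 0.155 0.23 -0.025 0 0 -13 -1; 0.172 0.28 -0.025 0 0 -15 -1; 0.187 0.325 -0.025 0 0 -16.5 -1")

```text
clock: 13.85
tool_pos: [0.4999, -0.2944, 0.1988]
orientation: [-180.0, 0.1, 6.3]
force: [0.9, 0.8, 0.3]
opening: 0.0005
```

```bash
python3 -c "
from rel import *
rel([.5055,-.339,.17],6.4)"
```

```text
t 13.85 pos [ 0.4999 -0.2944  0.1988] rpy [-1.7997e+02  1.1000e-01  6.3400e+00] F [0.89 0.83 0.27] open 0.0005
  -> shift [0.0007 0.0449 0.0288] turn [-0.03  0.11 -0.06]
```

Emit:
jog_arm(targets="0.0005 0.02 0 0 0 0 -1; 0.0005 0.04 0 0 0 0 -1; 0.0005 0.045 0 0 0 0 -1; 0.0005 0.045 0.01 0 0 0 -1; 0.0005 0.045 0.03 0 0 0 -1; 0.0005 0.045 0.03 0 0 0 -1; 0.0005 0.045 0.03 0 0 0 -1; 0.0005 0.045 0.03 0 0 0 -1")

```text
clock: 14.85
tool_pos: [0.5059, -0.339, 0.1696]
orientation: [180.0, 0.0, 6.4]
force: [0.3, -0.2, -0.2]
opening: 0.0003
```

```bash
cat > lv.py <<'E'
import sys
from ov import *
from rel import *
n=sys.argv[1]
f=fr((.499,-.280),6.4); th=float(sys.argv[2]) if len(sys.argv)>2 else 0
def H(x,y,h): return f(x, y*np.cos(th)+h*np.sin(th), .040+h*np.cos(th)-y*np.sin(th))
ci=np.linspace(0,2*np.pi,25)
L=[([H(.013*np.cos(a),.013*np.sin(a),h) for a in ci],G_) for h in (.045,.107)]
o=telemetry.get_obs(); g=fr(o['tool_pos'][:2],o['orientation'][2]); L.append((rect(g,-.0095,.0095,-.021,.021,o['tool_pos'][2]),(255,0,255)))
for cam,box,s in [('wrist',(0,0,512,384),1.5),('side',(325,200,425,290),7)]:
    q=snapshot(cam); draw(q,L,box,s,'l'+cam[0]+'_'+n)
rel([.499,-.280,.108],6.4)
E
python3 lv.py a|tail -2
```

```text
t 14.95 pos [ 0.5057 -0.3391  0.1695] rpy [180.     0.05   6.35] F [-1.17  1.25  0.23] open 0.0004
  -> shift [-0.0001 -0.0594  0.0615] turn [ 0.    0.05 -0.05]
```

View pics/ls_a.png

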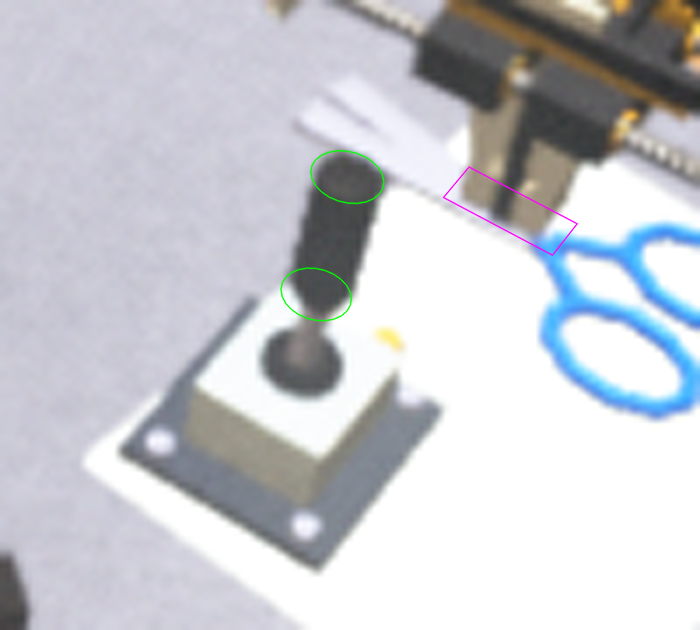

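View pics/lw_a.png

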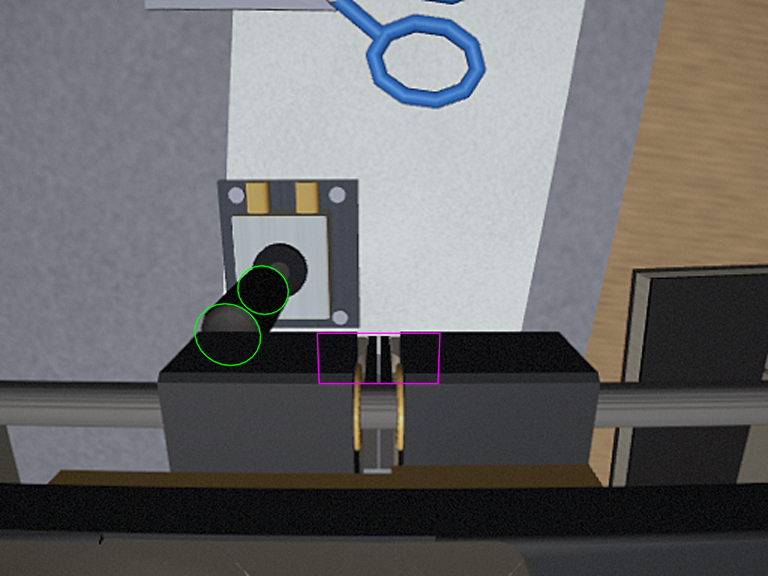

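Emit:
jog_arm(targets="0 0 0.015 0 0 0 -1; 0 0 0.035 0 0 0 -1; 0 0 0.052 0 0 0 -1; 0 0 0.061 0 0 0 -1; 0 -0.005 0.0615 0 0 0 -1; 0 -0.01 0.0615 0 0 0 -1; 0 -0.015 0.0615 0 0 0 -1; 0 -0.018 0.0615 0 0 0 -1")

```text
clock: 15.95
tool_pos: [0.5039, -0.3208, 0.1085]
orientation: [180.0, -0.0, 6.4]
force: [-0.1, -0.4, 0.5]
opening: 0.0009
```

Emit:
jog_arm(targets="0 -0.004 0 0 0 0 -1; 0 -0.008 0 0 0 0 -1; 0 -0.012 0 0 0 0 -1; 0 -0.016 0 0 0 0 -1; 0 -0.02 0 0 0 0 -1; 0 -0.024 0 0 0 0 -1; 0 -0.026 0 0 0 0 -1; 0 -0.026 0 0 0 0 -1")

```text
clock: 16.95
tool_pos: [0.5012, -0.295, 0.1087]
orientation: [180.0, -0.0, 6.4]
force: [1.2, -3.4, 1.8]
opening: 0.0002
```

```bash
python3 lv.py b 0.2|tail -2
```

```text
t 17.05 pos [ 0.5012 -0.2951  0.1087] rpy [179.96  -0.02   6.38] F [ 0.13 -4.01  2.75] open 0.0007
  -> shift [-0.0005 -0.0153  0.0007] turn [ 0.04 -0.02 -0.02]
```

View pics/ls_b.png

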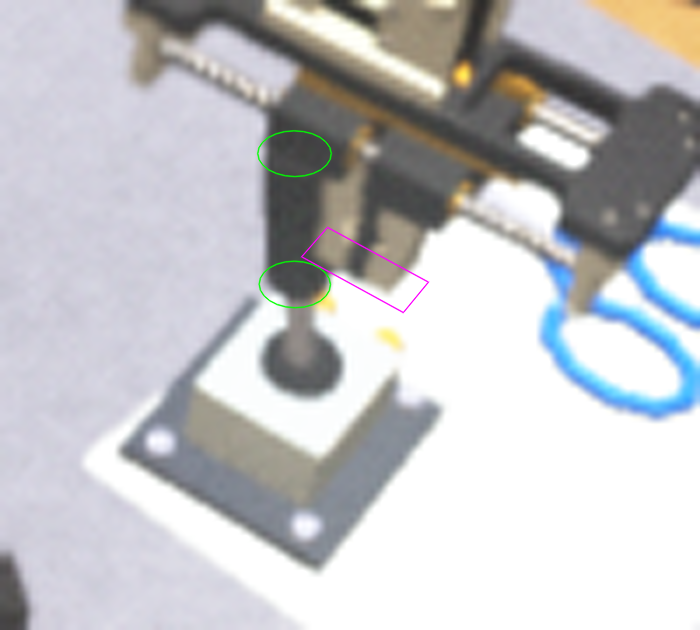

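Emit:
jog_arm(targets="0 -0.004 0 0 0 0 -1; 0 -0.008 0 0 0 0 -1; 0 -0.012 0 0 0 0 -1; 0 -0.015 0 0 0 0 -1; 0 -0.017 0 0 0 0 -1; 0 -0.017 0 0 0 0 -1; 0 -0.017 0 0 0 0 -1; 0 -0.017 0 0 0 0 -1")

```text
clock: 18.05
tool_pos: [0.4992, -0.279, 0.1084]
orientation: [179.9, 0.0, 6.4]
force: [1.5, -8.6, -1.7]
opening: 0.0007
```

```bash
python3 lv.py c 0.44|tail -2
```

```text
t 18.15 pos [ 0.4993 -0.279   0.1084] rpy [179.92  -0.     6.37] F [ 0.79 -8.58 -2.17] open 0.0005
  -> shift [-0.0004  0.001   0.0004] turn [ 0.08 -0.   -0.03]
```

View pics/ls_c.png

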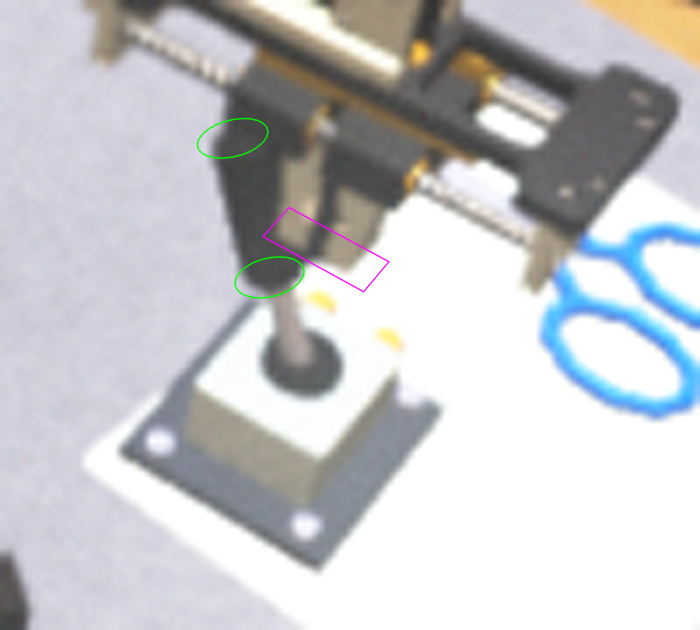

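View pics/lw_c.png

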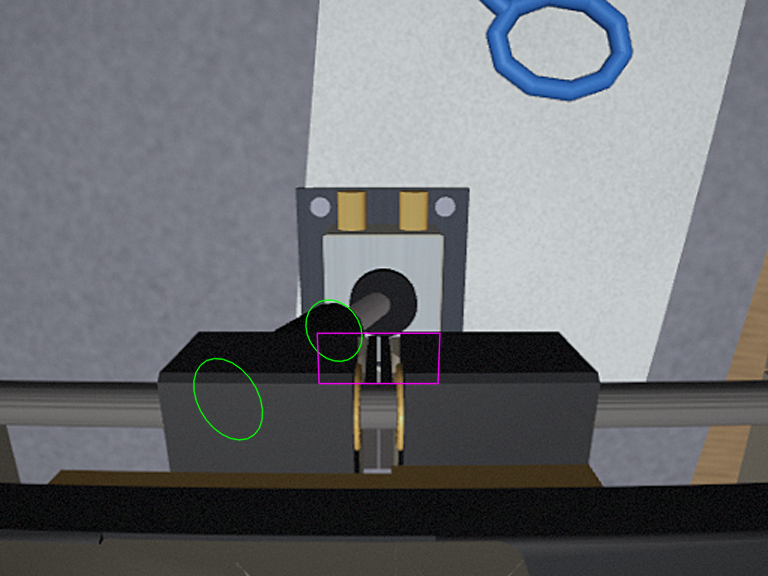

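Tilt reads about 0.38–0.40 from both force and overlay (handle top actual px ~(240,135), drawn for 0.44 at (232,138)). I'll add 3 mm of margin and hold.

Emit:
jog_arm(targets="0 -0.0015 0 0 0 0 -1; 0 -0.003 0 0 0 0 -1; 0 -0.003 0 0 0 0 -1; 0 -0.003 0 0 0 0 -1; 0 -0.003 0 0 0 0 -1; 0 -0.003 0 0 0 0 -1; 0 -0.003 0 0 0 0 -1; 0 -0.003 0 0 0 0 -1")

```text
clock: 19.15
tool_pos: [0.499, -0.2769, 0.1082]
orientation: [179.9, 0.0, 6.4]
force: [1.0, -9.5, -2.2]
opening: 0.0002
```

```bash
python3 lv.py d 0.44|tail -2
```

```text
t 19.25 pos [ 0.499  -0.2769  0.1082] rpy [179.86   0.01   6.36] F [ 1.36 -9.12 -1.64] open 0.0005
  -> shift [-0.0003  0.003   0.0002] turn [ 0.14  0.01 -0.04]
```

View pics/ls_d.png

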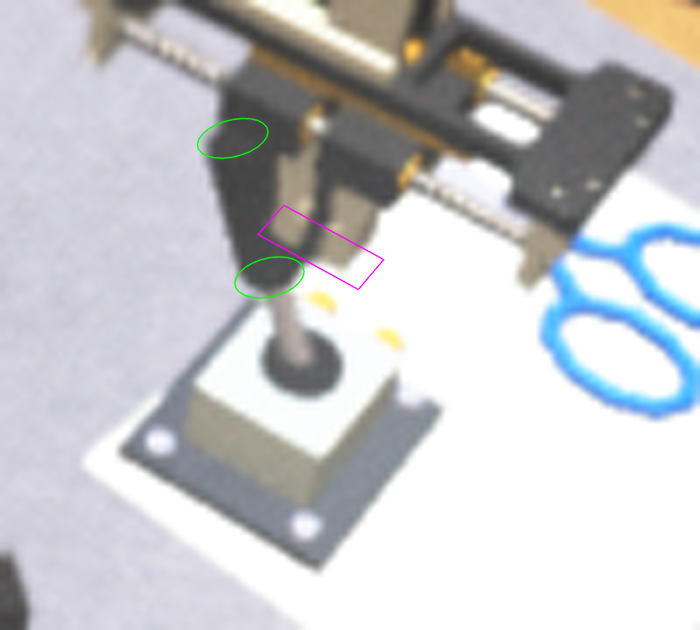

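```bash
cat > jaw.py <<'E'
import sys
from ov import *
f=fr((.4718,.0435),-10.2)
for c in ('side','top'):
    q=snapshot(c)
    L=[([f(x,-.028,.078),f(x,.028,.078)],col) for x,col in ((.083,G_),(.083-.028,R_),(.083-.036,Y_))]
    draw(q,L,(225,150,345,240) if c=='side' else (238,100,318,170),6.5 if c=='side' else 8,'j'+c[0]+'_'+sys.argv[1])
E
python3 jaw.py a >/dev/null
```

```text
(no output)
```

View pics/js_a.png

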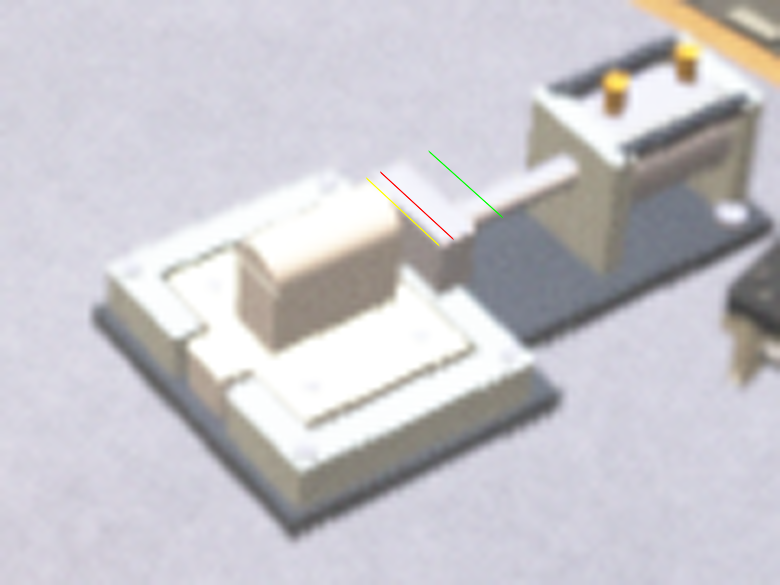

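View pics/jt_a.png

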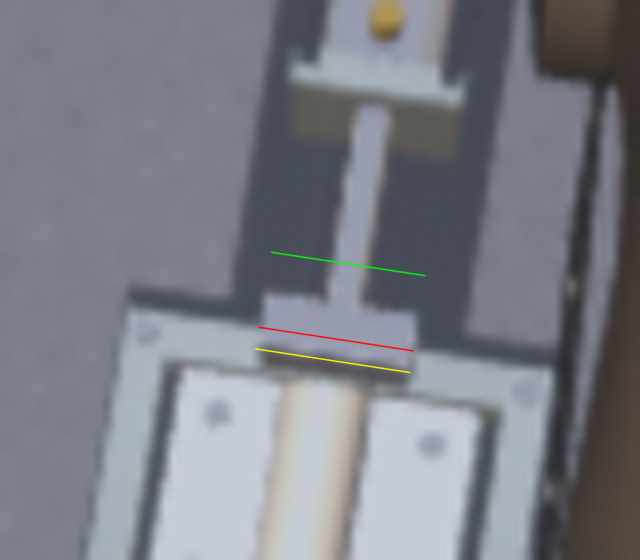

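The jaw has advanced to between the 0.35 and 0.45 marks (top px row ~350–370), so tilt is about 0.42. I'll hold another second, then back off.

Emit:
jog_arm(targets="0 -0.001 0 0 0 0 -1; 0 -0.001 0 0 0 0 -1; 0 -0.001 0 0 0 0 -1; 0 -0.001 0 0 0 0 -1; 0 -0.001 0 0 0 0 -1; 0 -0.001 0 0 0 0 -1; 0 -0.001 0 0 0 0 -1; 0 -0.001 0 0 0 0 -1")

```text
clock: 20.35
tool_pos: [0.499, -0.2769, 0.1081]
orientation: [179.8, 0.0, 6.3]
force: [1.4, -8.6, -1.8]
opening: 0.0001
```

Emit:
jog_arm(targets="0 0.004 0 0 0 0 -1; 0 0.008 0 0 0 0 -1; 0 0.013 0 0 0 0 -1; 0 0.018 0 0 0 0 -1; 0 0.024 0 0 0 0 -1; 0 0.03 0 0 0 0 -1; 0 0.038 0 0 0 0 -1; 0 0.048 0 0 0 0 -1")

```text
clock: 21.35
tool_pos: [0.504, -0.3248, 0.1079]
orientation: [179.8, 0.1, 6.4]
force: [-1.4, -0.2, -0.2]
opening: 0.0002
```

Emit:
jog_arm(targets="0 0.015 0 0 0 0 -1; 0 0.03 -0.01 0 0 0 -1; 0 0.04 -0.04 0 0 0 -1; 0 0.04 -0.08 0 0 0 -1; 0 0.04 -0.1 0 0 0 -1; 0 0.04 -0.1 0 0 0 -1; 0 0.04 -0.1 0 0 0 -1; 0 0.04 -0.1 0 0 0 -1")

```text
clock: 22.35
tool_pos: [0.5079, -0.3642, 0.2069]
orientation: [179.9, 0.2, 6.3]
force: [0.0, -0.5, -0.1]
opening: 0.0003
```

```bash
python3 lv.py e 0|tail -2; python3 jaw.py e >/dev/null; python3 chk.py e | tail -11
```

```text
t 22.45 pos [ 0.5081 -0.3642  0.2071] rpy [179.88   0.14   6.35] F [-0.43 -0.11  0.13] open 0.0003
  -> shift [ 0.0005 -0.0849  0.0989] turn [ 0.12  0.14 -0.05]
wrist walls 0 None
wrist base 0 None
wrist ridge 0 None
top walls 279 37.2
top base 513 37.1
top ridge 44 93.2
side walls 200 37.2
side base 215 37.0
side ridge 28 92.5
t 22.7 pos [ 0.5085 -0.3642  0.2078] rpy [179.85   0.08   6.36] F [ 0.11 -0.8  -0.3 ] open 0.0004
  -> shift [ 0.01   -0.4091  0.1577] turn [ 0.16  0.05 16.76]
```

View pics/ls_e.png

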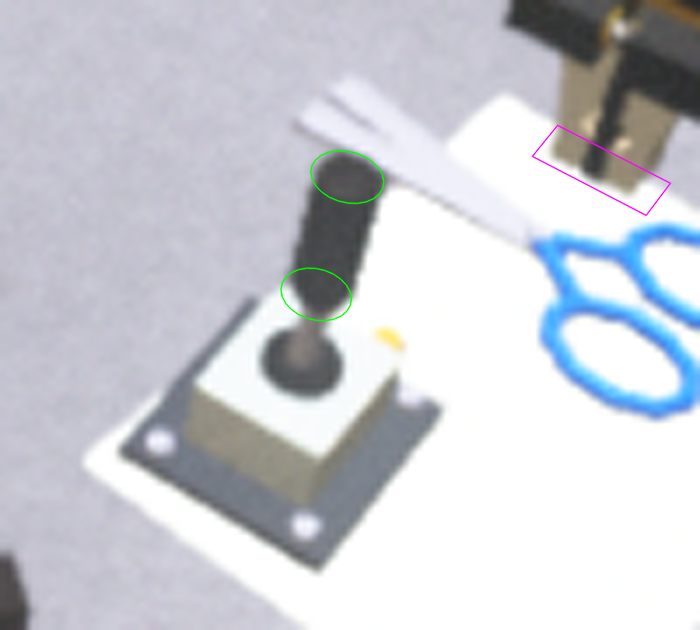

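View pics/js_e.png

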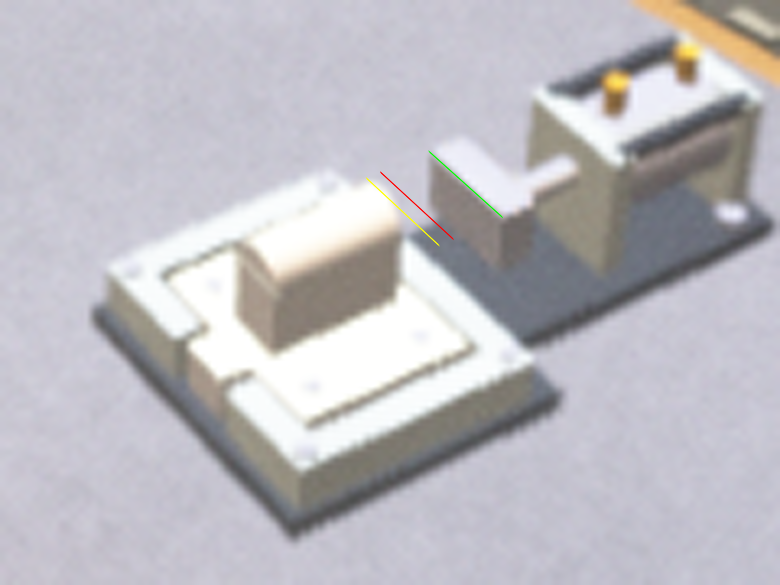

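View pics/t_e.png

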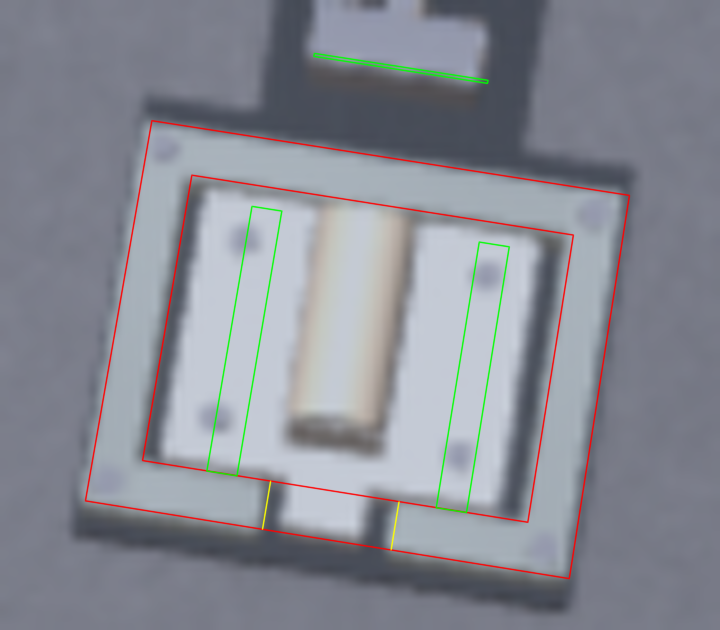

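The lever is upright (handle px ~(335,235), on its 0-rad outline) and the jaw is back at rest. The block is flush in the pocket, with its tab in the notch at about px (320,505) in the top view. Handing in.

```bash
python3 -c "
from h import *
o=telemetry.get_obs(); print(o['clock'],o['qvel'].round(2),o['force'].round(2))
print(job.close_job())"
```

```text
22.7 [-0.03 -0.2   0.1  -0.03  0.11  0.04] [ 0.11 -0.8  -0.3 ]
the job is handed in; nothing more can be done
None
```

I fitted the round-topped block into the pocket and tested the lever. I handed the job in at 22.7 s; no verdict was reported.

- **Block:** I gripped it by the ridge and lowered it over the keys with its tab in the notch. It dropped home with no side-to-side shuffling, because the wrist picture had shown the keys lined up with its slots. After release, depth readings put the base level with the wall tops (wrist camera: both 38.5 mm; top camera: 37.1 against 37.2 mm). The ridge top read about 93–94 mm, against 94 expected.
- **Lever:** I held it over towards the fixture for about 2 s. The tilt was about 0.4 rad, judged from the push force (8.6–9.5 N), the lever overlay and the jaw's travel. These estimates ranged from about 0.38 to 0.44, all above 0.35. I then backed off gradually, and the last pictures show the lever upright and the jaw back at rest.
- **At hand-in:** The arm was clear of everything, with tool force at noise level. I never went near the flat-topped block and did not re-measure it at the end.
- **Disagreement:** The top-camera picture first suggested the keys sat about 2 mm off the middle, while the wrist camera showed about 0. I used the wrist value, and the block seated.

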